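Gel tools off the draining rack, back into their pots

ROBOT

A 6-joint arm with a two-finger parallel gripper is mounted at the origin on the work surface. World frame = base frame: x ahead of the robot, y to its left, z up, the work surface at z = 0. Lengths are in m, angles in rad, forces in N, time in s.
With the tool pointing down it reaches from about 0.4 to 0.825 m from the base axis. Payload 7 kg.
Tool frame: the origin (TCP) lies at the very end of the fingers, on their centre line; the grasp point (between the pads) lies 19 mm behind it (arm.pinch_z is the z of the grasp point in the tool frame, in m); z points along the fingers, y is the direction in which the jaws open and shut (so a half turn about z gives the same grasp; the last joint's range is limited). The gripper opens to 88 mm and grips with 3 to 60 N. Pads are 19 mm wide; open, the fingers measure 130 mm over their backs; the gripper's body (78 mm by 193 mm) begins 47 mm behind the grasp point.
Start: joints at [1.41, 0.359, 0.012, 0, -1.224, -0.288], TCP at [0.293, 0.608, 0.227] pointing down, gripper open.
Joint ranges: [-3.07, 3.07], [-1.43, 2.12], [-1.02, 1.25], [-3.03, 1.67], [-3.05, -0], [-3.03, 3.03]. Speed limits (rad/s): [2.39, 2.39, 3.01, 3.14, 3.14, 3.14].

INTERFACE

Orientations are given as [roll, pitch, yaw] about the fixed x, y, z axes, in that order (R = Rz(yaw) Ry(pitch) Rx(roll)).
In Python, from station import arm gives the robot as it stands.
- The arm moves only by the tool drive_tool, never from a script. Its argument "targets" is a list of rows, each a list of 6 numbers: the shift along the world's x, y, z in units of 0.04 m (1.0 is 0.04 m), then the turn, a rotation vector about the world's x, y, z in units of 6 degrees (1.0 is 6 degrees). In form: [[x, y, z, wx, wy, wz], ...]. A call has 1 to 5 rows; each row shifts and turns the commanded pose from where the row before left it; what a row does not reach is not made up. A row lasts 1/8 s, in which the tool goes at most 62.5 mm and 10.7 degrees, less where a joint would pass 70% of its speed; a pose out of reach is approached as far as the arm can. A call with a number of a shift or a turn outside -1 to 1 is refused whole. A call with a gripper value outside its range is refused whole. "claw" is the opening, from 0 (shut) to 1 (fully open), set as the call begins (left out, the last holds). The fingers move at their own pace and stop on an object; "newtons" is the grip in N (left out, the last holds). Time passes only in rows, so rows that do not move let the fingers close. It gives the time, the measured TCP pose, the force and the opening at its end, in the units of the state.
- arm.get_state(): the state, without advancing time (a new reading comes with each control period).
- arm.grab_frame(name): name is "side" or "top"; returns (picture, depth): 400x640x3 uint8, red, green, blue; 400x640 float32, m along the optical axis (not along the pixel's ray), 0 where there is no reading.
- arm.get_calibration(name): a dict with "mtx" (3x3 intrinsics, pixels), "origin" and "rotation" of the camera in the world. Camera axes: x right, y up, looking along -z (the intrinsics and any distortion apply to the point x, -y, -z); pixel columns grow to the right and rows downward; lengths in m; the calibration is good to about 2 mm. A picture is of the moment at which its call begins. get_calibration takes no time and is no camera call.
- arm.job_done(): hands the job in, once; it reports no verdict.
Trained networks look in the newest picture that a camera, given by its name, has taken for a name from the list of things; names that differ only in an ending like _2 or _b are one class to them, and where a whole thing is asked for, a point or a joint stands for the part that bears it (a point fixed in the world has none). Each returns a list of dicts, best first, with "score" (0 to 1); they miss things now and then, are a little off and sometimes report something else, mostly with a low value. They report only what shows in the picture. A call takes as long as a camera call. They do not tell look-alikes from the thing itself.
- arm.search_frame(target, camera): "point" ([x, y, z] in m, in the coordinates of the camera as it stood for that picture, good to about 4 mm: the middle of the surface that is visible of it).
- arm.cut_out(target, camera): "pixels" (400x640 bool, what is visible of it).
- arm.landmark_of(target, camera): "point" ([x, y, z] in m, in the coordinates of the camera as it stood for that picture, good to about 4 mm: a listed point, or the origin of a listed thing).
The state is a dict: "t": time; "q": joint angles; "qd": joint speeds; "joint_efforts": joint torques, N m; "eef_pos": TCP position; "ee_rot": TCP orientation; "force": force on the tool from outside, world axes, zero at the start; "moment": the same for the moment, N m; "width": finger opening in m.
Only numpy, scipy, OpenCV 4.12 (cv2) and the standard library are available. Lean on these libraries where they do the work, as an engineer would, in place of code of your own. Each camera call takes 0.05 s, during which the arm holds its last target. There are 200 camera calls.

TASK

Put the two rinsed gel tools from the sloping draining rack back in their pots: each is to stand handle end down, head up, in the pot whose band has its handle's colour (teal in teal, orange in orange), one tool after the other in either order. Do not drop them in: keep hold while you lower each one and press it gently onto the sprung pad at the bottom of its pot until the pad clearly gives (about half its travel), and only then let go. Leave the black tool in the grey pot and the bottle, gel tray and beaker as they are.

Things in the scene. Friction and masses are not known exactly. Their poses are not given: they have to be found in the camera images.
- teal_tool: The teal gel tool lying on the rack: square teal handle 18 x 18 x 118 mm, thin steel scoop blade at its far end (one flat blade); 165 mm overall, about 80 g. Origin: centre of the handle's end face (the foot, which goes down); z runs along the tool to the head (handle z 0-118 mm, head 118-165 mm, 16 mm wide along y). At the start z slopes up 45 degrees from level.
- orange_tool: The orange gel tool lying on the rack: square orange handle 18 x 18 x 118 mm, thin steel fork at its far end (three tines); 165 mm overall, about 80 g. Origin: centre of the handle's end face (the foot, which goes down); z runs along the tool to the head (handle z 0-118 mm, head 118-165 mm, 16 mm wide along y). At the start z slopes up 45 degrees from level.
- rack: fixed draining rack: white base 150 x 230 x 8 mm, two 8 mm steel bars along y on which the tools lie, feet against a low lip. Origin: centre of the underside; x points the way the tools slope upward. Tool feet at x -58 mm, 30 mm above the bench, y +48 and -48 mm. Bars cross under a tool 20 and 78 mm from its foot; from 85 to 118 mm the handle is free underneath.
- teal_pot: Teal-banded pot: fixed upright white ceramic pot with teal rim and teal band round its lower half; 50 mm across, 78 mm high, round bore 32 mm. Origin: centre of its underside; z up. The bore's bottom is a sprung rubber pad, its top 18 mm above the underside when free; it gives at most 8 mm, at about 5.6 N. Home of the teal tool. Empty at the start.
- orange_pot: Orange-banded pot: fixed upright white ceramic pot with orange rim and orange band round its lower half; 50 mm across, 78 mm high, round bore 32 mm. Origin: centre of its underside; z up. The bore's bottom is a sprung rubber pad, its top 18 mm above the underside when free; it gives at most 8 mm, at about 5.6 N. Home of the orange tool. Empty at the start.
- grey_pot: Grey-banded pot: fixed upright white ceramic pot with grey rim and grey band round its lower half; 50 mm across, 78 mm high, round bore 32 mm. Origin: centre of its underside; z up. The bore's bottom is a sprung rubber pad, its top 18 mm above the underside when free; it gives at most 8 mm, at about 5.6 N. Holds the black tool; leave it alone.
- teal_pad (a joint): how far the sprung pad in the teal pot is pressed down, m: 0 free, 0.008 at its stop; a standing tool alone presses it about 0.001.
- orange_pad (a joint): how far the sprung pad in the orange pot is pressed down, m: 0 free, 0.008 at its stop; a standing tool alone presses it about 0.001.
- black_tool: gel knife with a black handle of the same shape as the others, 165 mm long, standing in the grey pot. Origin: centre of its foot. Bystander.
- wash_bottle: white bottle, red cap, 64 mm across, 170 mm high; origin: centre of its underside. Bystander.
- gel_tray: clear open tray 130 x 160 x 25 mm; origin: centre of its underside. Bystander.
- beaker: glass beaker 70 mm across, 90 mm high; origin: centre of its underside. Bystander.
Mind the look-alikes: they are no part of the job. There is more than one size of the orange_tool; the one meant has the size given above. Leave any green look-alike of the teal_tool alone.

How it is judged:
By the outcome, as a careful person would: the job done as asked, in the order asked, and still so for the second after the job is handed in, with the robot touching nothing.
It also fails if it takes over 64 s, if anything falls off the work surface, if the arm or the gripper's body presses on something with over 40 N, if the wrist force passes 120 N, or if a joint passes its speed limit or range.

## Working session

There is one attempt and no reset: what is moved stays moved. The work goes in short steps, Python scripts to look and compute and a tool call to move; the robot and the scene stay as the last step left them, time stands still between calls to the robot, and variables do not carry over. Pictures are saved under pics/ and viewed, about 8 in all and at most 12, crops included, and the job is handed in when it is done.

Besides the shell and the picture viewer there is one more tool, called after "Emit:" as name([rows], argument=value, ...), one row to a line, values as JSON. drive_tool: Moves the arm, as the interface text tells. Shifts and turns lie within -1 to 1; 1 stands for 0.04 m of shift or 6 degrees of turn. Its arguments: {"type":"object","properties":{"targets":{"type":"array"},"claw":{"type":"number"},"newtons":{"type":"number"}},"required":["targets"]}

```bash
mkdir -p pics; ls; cat > h.py <<'E'
import numpy as np, cv2
from station import arm
def world(name, pts):
    c=arm.get_calibration(name); return np.asarray(pts)@np.array(c["rotation"]).T+np.array(c["origin"])
def cloud(name, depth):
    K=np.array(arm.get_calibration(name)["mtx"]); v,u=np.mgrid[:400,:640]
    return world(name, np.stack([(u-K[0,2])/K[0,0]*depth, -(v-K[1,2])/K[1,1]*depth, -depth],-1))
def save(n,p,scale=1): cv2.imwrite("pics/"+n,cv2.resize(p[...,::-1],None,fx=scale,fy=scale))
E
python3 - <<'E'
from h import *
np.set_printoptions(precision=3,suppress=True)
for n in("side","top"):
    p,d=arm.grab_frame(n); save(n+"1.png",p); np.savez(n+"1.npz",p=p,d=d)
    c=arm.get_calibration(n); print(n,{k:np.array(v).round(3).tolist() for k,v in c.items()})
    for t in("teal_tool","orange_tool","rack","teal_pot","orange_pot","grey_pot"):
        for r in arm.landmark_of(t,n): print(n,t,round(r["score"],2),world(n,r["point"]))
print(arm.get_state()); print(arm.pinch_z)
E
```

```text
pics
side {'mtx': [[432.646, 0.0, 318.103], [0.0, 432.646, 199.19], [0.0, 0.0, 1.0]], 'origin': [-0.008, -0.917, 0.714], 'rotation': [0.975, 0.011, -0.552]}
side teal_tool 0.77 [ 0.307 -0.602  1.029]
side teal_tool 0.6 [ 0.603 -0.306  1.324]
side orange_tool 0.87 [ 0.606 -0.303  1.328]
side orange_tool 0.68 [ 0.41  -0.499  1.131]
side orange_tool 0.59 [ 0.443 -0.466  1.165]
side rack 0.73 [ 0.68  -0.229  1.402]
side teal_pot 0.82 [ 0.74  -0.169  1.462]
side orange_pot 0.77 [ 0.752 -0.157  1.474]
side grey_pot 0.82 [ 0.773 -0.136  1.495]
top {'mtx': [[430.303, 0.0, 323.711], [0.0, 430.303, 202.696], [0.0, 0.0, 1.0]], 'origin': [0.369, -0.079, 1.234], 'rotation': [0.09, -0.019, -1.593]}
top teal_tool 0.92 [2.263 1.816 3.129]
top teal_tool 0.89 [2.253 1.806 3.119]
top orange_tool 0.88 [2.257 1.809 3.122]
top orange_tool 0.75 [2.264 1.817 3.13 ]
top orange_tool 0.57 [2.296 1.848 3.162]
top rack 0.77 [2.322 1.874 3.188]
top teal_pot 0.62 [2.352 1.904 3.218]
top orange_pot 0.74 [2.348 1.901 3.214]
top orange_pot 0.42 [2.384 1.936 3.25 ]
top grey_pot 0.52 [2.382 1.935 3.248]
{'t': 0.7, 'q': array([ 1.41 ,  0.359,  0.012, -0.   , -1.224, -0.288]), 'qd': array([ 0.001, -0.   ,  0.001,  0.   , -0.002,  0.001]), 'joint_efforts': array([  0.001, -58.216,  29.325,   7.001,   0.013,  -0.   ]), 'eef_pos': array([0.293, 0.608, 0.227]), 'ee_rot': array([-3.142,  0.   , -0.449]), 'force': array([-0.683,  0.935, -0.44 ]), 'moment': array([ 0.014, -0.   , -0.01 ]), 'width': 0.08774310347799795}
-0.0188
```

The calibration's rotation is roll, pitch and yaw, so I'm fixing the helper to match.

```bash
sed -i 's/^from station/from scipy.spatial.transform import Rotation\nfrom station/; s/np.array(c\["rotation"\]).T/Rotation.from_euler("xyz",c["rotation"]).as_matrix().T/' h.py
python3 - <<'E'
from h import *
np.set_printoptions(precision=3,suppress=True)
for n in("side","top"):
    p,d=arm.grab_frame(n)
    for t in("teal_tool","orange_tool","rack","teal_pot","orange_pot","grey_pot"):
        for r,m in zip(arm.landmark_of(t,n),["","",""]): print(n,t,round(r["score"],2),world(n,r["point"]))
    W=cloud(n,d); print(W[d>0].reshape(-1,3)[:,2].min(), np.median(W[...,2]))
E
```

```text
side teal_tool 0.76 [0.477 0.169 0.026]
side teal_tool 0.6 [0.211 0.288 0.008]
side orange_tool 0.89 [ 0.3   -0.051  0.014]
side orange_tool 0.69 [0.494 0.268 0.034]
side orange_tool 0.67 [0.299 0.234 0.008]
side rack 0.89 [ 0.547  0.209 -0.004]
side teal_pot 0.88 [ 0.562 -0.179 -0.002]
side orange_pot 0.96 [ 0.587 -0.068 -0.001]
side grey_pot 0.68 [ 0.581 -0.318 -0.002]
side grey_pot 0.51 [ 0.559 -0.18  -0.003]
-0.6266827243779595 0.0010723520493536864
top teal_tool 0.89 [0.211 0.288 0.01 ]
top teal_tool 0.2 [ 0.582 -0.321 -0.002]
top orange_tool 0.92 [ 0.303 -0.043  0.01 ]
top orange_tool 0.65 [0.497 0.27  0.028]
top orange_tool 0.61 [0.305 0.24  0.008]
top rack 0.63 [ 0.545  0.211 -0.003]
top teal_pot 0.58 [ 0.547  0.209 -0.002]
top teal_pot 0.54 [ 0.562 -0.184  0.004]
top orange_pot 0.82 [ 0.586 -0.072  0.001]
top orange_pot 0.66 [ 0.758 -0.182  0.001]
top orange_pot 0.62 [ 0.564 -0.179  0.002]
top grey_pot 0.53 [ 0.585 -0.326  0.001]
-0.77381877970333 0.0010713246409221888
```

View pics/side1.png

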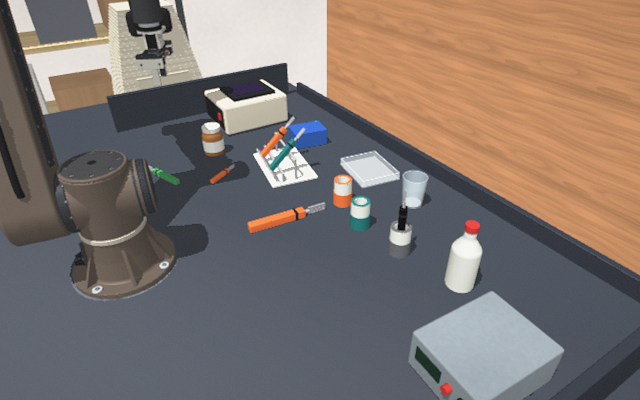

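View pics/top1.png

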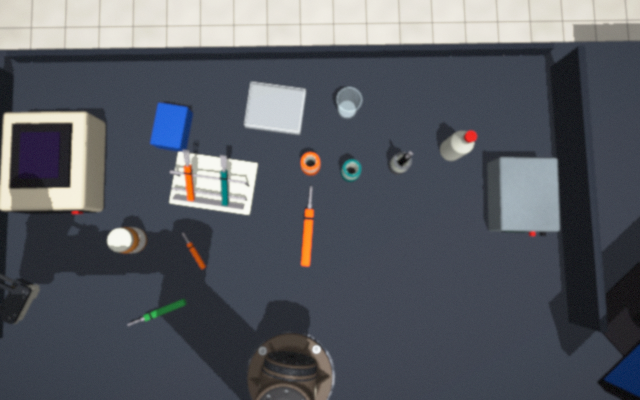

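Side view: the two rack tools are orange at (275,142) and teal at (290,148). The look-alikes are a large orange tool on the bench (280,218), a small orange one (222,173) and a green one (165,176). Top view: the rack tools are orange (189,182) and teal (225,187), and the pots are orange (310,162), teal (351,169) and grey (401,162). I choose the two tools on the rack, and will check their sizes and a crop next.

```bash
python3 - <<'E'
from h import *
from scipy.optimize import least_squares
np.set_printoptions(precision=4,suppress=True)
ims=[]
for n,box in(("side",(245,115,330,190)),("top",(165,140,265,220))):
    z=np.load(n+"1.npz");p,d=z["p"],z["d"]; W=cloud(n,d)
    x0,y0,x1,y1=box; ims.append(cv2.resize(p[y0:y1,x0:x1,::-1],(390,360),interpolation=cv2.INTER_CUBIC))
    hsv=cv2.cvtColor(p,cv2.COLOR_RGB2HSV)
    for t,(lo,hi) in dict(orange=(2,20),teal=(80,100)).items():
        m=(hsv[...,0]>=lo)&(hsv[...,0]<=hi)&(hsv[...,1]>130)&(d>0)
        bm=np.zeros_like(m);bm[y0:y1,x0:x1]=1
        m=cv2.erode((m&bm).astype(np.uint8),np.ones((2,2)))>0
        P=W[m]; P=P[P[:,2]>0.02]; c=np.median(P,0);P=P[np.linalg.norm(P-c,axis=1)<.09]
        a=np.linalg.svd(P-P.mean(0))[2][0]; a*=np.sign(a[2]); s=(P-P.mean(0))@a
        print(n,t,len(P),"mean",P.mean(0),"axis",a,"len",np.ptp(s),"lo",P.mean(0)+a*s.min(),"hi",P.mean(0)+a*s.max())
    for t,c in dict(teal=(.562,-.181),orange=(.587,-.07),grey=(.582,-.322)).items():
        P=W[(d>0)&(np.hypot(W[...,0]-c[0],W[...,1]-c[1])<.04)&(W[...,2]>.06)&(W[...,2]<.085)]
        r=P[P[:,2]>.072]
        f=least_squares(lambda v:np.clip(np.hypot(*(r[:,:2]-v).T)-.025,0,None)+np.clip(.016-np.hypot(*(r[:,:2]-v).T),0,None),r[:,:2].mean(0))
        print(n,t,len(r),"rim z",np.median(r[:,2]),"ctr",f.x,(r[:,:2].min(0)+r[:,:2].max(0))/2)
cv2.imwrite("pics/crop.png",np.hstack(ims))
E
```

```text
side orange 167 mean [0.5324 0.2521 0.0742] axis [ 0.704  -0.1145  0.7009] len 0.11446540094768992 lo [0.4927 0.2585 0.0348] hi [0.5733 0.2454 0.115 ]
side teal 138 mean [0.5164 0.1567 0.0756] axis [ 0.6953 -0.1202  0.7086] len 0.10964284827927007 lo [0.478  0.1633 0.0365] hi [0.5543 0.1501 0.1142]
side teal 162 rim z 0.07818037835069142 ctr [ 0.5656 -0.184 ] [ 0.5663 -0.183 ]
side orange 128 rim z 0.07768580660031199 ctr [ 0.5875 -0.0708] [ 0.5872 -0.071 ]
side grey 191 rim z 0.0779407363171355 ctr [ 0.5854 -0.3195] [ 0.5837 -0.3219]
top orange 202 mean [0.532  0.2576 0.0797] axis [ 0.6896 -0.1229  0.7137] len 0.11606991754204102 lo [0.4908 0.2649 0.037 ] hi [0.5708 0.2507 0.1198]
top teal 128 mean [0.5148 0.1629 0.0799] axis [ 0.6928 -0.1241  0.7104] len 0.10895976174895725 lo [0.4768 0.1697 0.041 ] hi [0.5523 0.1562 0.1184]
top teal 164 rim z 0.07885356647108044 ctr [ 0.5663 -0.1799] [ 0.5664 -0.1805]
top orange 161 rim z 0.07921950044651105 ctr [ 0.5881 -0.0673] [ 0.5881 -0.0668]
top grey 147 rim z 0.07905095803481199 ctr [ 0.5863 -0.3204] [ 0.5842 -0.3192]
```

View pics/crop.png

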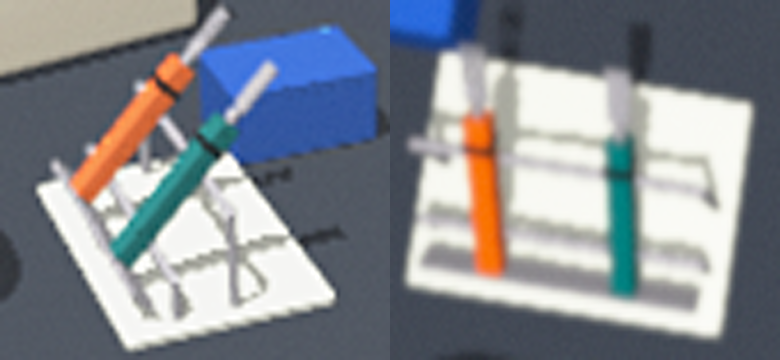

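The crop confirms the choice: two tools of the given size (about 115 mm of handle measured) lie on the rack bars, orange on the left and teal on the right, with yaw about -9.8°. I'll do teal first and move to above the rack.

Emit:
drive_tool([
  [0.4, -0.75, 0.2, 0, 0, 0.18],
  [0.4, -0.75, 0.2, 0, 0, 0.18],
  [0.4, -0.75, 0, 0, 0, 0.18],
  [0.4, -0.75, 0, 0, 0, 0.18],
  [0.4, -0.75, 0, 0, 0, 0.18],
], claw=0.6, newtons=25)

```text
t: 2.02
eef_pos: [0.3733, 0.4571, 0.2427]
ee_rot: [-3.141, -0.0, -0.354]
force: [-0.0, 0.3, 0.2]
width: 0.053
```

Emit:
drive_tool([
  [0.4, -0.75, 0, 0, 0, 0.18],
  [0.4, -0.75, 0, 0, 0, 0.18],
  [0.4, -0.75, 0, 0, 0, 0.18],
  [0.4, -0.75, 0, 0, 0, 0.18],
  [0.4, -0.75, 0, 0, 0, 0.18],
])

```text
t: 2.65
eef_pos: [0.4533, 0.3071, 0.2428]
ee_rot: [-3.141, -0.0, -0.26]
force: [-0.1, 0.0, 0.1]
width: 0.0528
```

Emit:
drive_tool([
  [0.4, -0.75, 0, -0.08, -0.49, 0.18],
  [0.4, -0.75, 0, -0.08, -0.49, 0.18],
  [0.4, -0.75, 0, -0.08, -0.49, 0.18],
  [0.4, -0.75, 0, -0.08, -0.49, 0.18],
  [0.4, -0.75, 0, -0.08, -0.49, 0.18],
])

```text
t: 3.28
eef_pos: [0.5333, 0.1573, 0.2429]
ee_rot: [-3.128, -0.262, -0.166]
force: [0.6, 0.2, -0.4]
width: 0.0524
```

```bash
cat > st.py <<'E'
from h import *
np.set_printoptions(precision=4,suppress=True)
s=arm.get_state(); R=Rotation.from_euler("xyz",s["ee_rot"]).as_matrix()
print("t",s["t"],"q",s["q"],"\npos",s["eef_pos"],"rot",s["ee_rot"],"z",R[:,2],"y",R[:,1],"\nF",s["force"],"M",s["moment"],"w",s["width"],"pinch",s["eef_pos"]+R[:,2]*arm.pinch_z)
E
python3 st.py
```

```text
t 3.275 q [ 0.7759  0.0073 -0.5247  0.2619 -0.8884  0.4799] 
pos [0.5333 0.1573 0.2429] rot [-3.1276 -0.2616 -0.1664] z [ 0.2573 -0.029  -0.9659] y [-0.1621 -0.9867 -0.0135] 
F [ 0.5678  0.2253 -0.4434] M [0.0074 0.8067 0.0112] w 0.052361219851581 pinch [0.5285 0.1578 0.2611]
```

Emit:
drive_tool([
  [0.16, 0, -0.7, 0.14, 0.82, -0.05],
  [0.16, 0, -0.7, 0.14, 0.82, 0],
  [0.03, 0, -0.4, 0, 0, 0],
  [0.03, 0, -0.4, 0, 0, 0],
  [0.03, 0, -0.4, 0, 0, 0],
])

```text
t: 3.9
eef_pos: [0.5489, 0.1582, 0.138]
ee_rot: [-3.128, -0.086, -0.172]
force: [0.1, -0.5, -0.8]
width: 0.0526
```

```bash
python3 st.py; python3 - <<'E'
from h import *
p,d=arm.grab_frame("side"); save("s2.png",p[60:220,200:400],4)
E
```

```text
t 3.9 q [ 0.6607  0.2161 -0.4401  0.073  -0.8479  0.6925] 
pos [0.5489 0.1582 0.138 ] rot [-3.1282 -0.0862 -0.1717] z [ 0.0871 -0.0015 -0.9962] y [-0.1697 -0.9854 -0.0133] 
F [ 0.1187 -0.4592 -0.8171] M [-0.0083  0.3082 -0.0407] w 0.05259342958276616 pinch [0.5473 0.1582 0.1568]
```

View pics/s2.png

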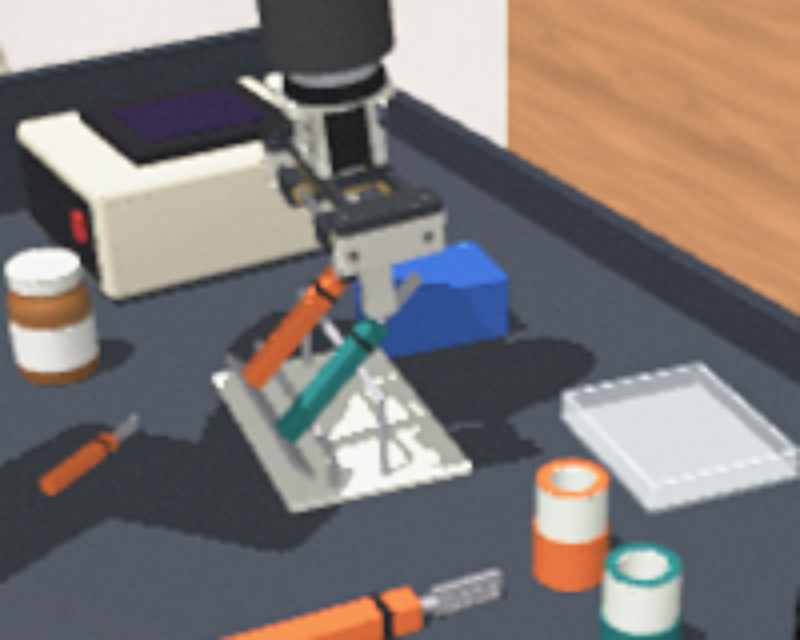

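Crop (4x): the near finger is in line with the teal handle's upper end at crop (378,310), and the body is clear of the orange tool. Next I go down and close.

Emit:
drive_tool([
  [0.05, -0.01, -0.43, 0, 0, 0],
  [0.05, -0.01, -0.43, 0, 0, 0],
  [0.04, -0.02, -0.43, 0, 0, 0],
  [0, 0, 0, 0, 0, 0],
])

```text
t: 4.45
eef_pos: [0.5539, 0.1562, 0.0862]
ee_rot: [-3.13, -0.084, -0.172]
force: [-0.3, -0.9, 0.0]
width: 0.0527
```

Emit:
drive_tool([
  [0, 0, 0, 0, 0, 0],
  [0, 0, 0, 0, 0, 0],
  [0, 0, 0, 0, 0, 0],
  [0, 0, 0, 0, 0, 0],
  [0, 0, 0, 0, 0, 0],
], claw=0, newtons=30)

```text
t: 5.08
eef_pos: [0.5551, 0.1567, 0.0873]
ee_rot: [-3.128, -0.086, -0.172]
force: [0.0, 0.9, 2.6]
width: 0.0179
```

Gripped at 17.9 mm wide, which fits the handle. Next I lift, then tip the tool upright.

Emit:
drive_tool([
  [0, 0, 0.4, 0, 0, 0],
  [0, 0, 0.8, 0, 0, 0],
  [0, 0, 0.8, 0, 0, 0],
  [0, 0, 0.8, 0, 0, 0],
  [0, 0, 0.5, 0, 0, 0],
])

```text
t: 5.7
eef_pos: [0.5551, 0.1566, 0.2205]
ee_rot: [-3.127, -0.086, -0.173]
force: [-0.3, 0.6, -0.6]
width: 0.0175
```

Emit:
drive_tool([
  [0, -0.2, 0.3, -0.16, -0.92, 0],
  [0, -0.2, 0.3, -0.16, -0.92, 0],
  [0, -0.2, 0.3, -0.16, -0.92, 0],
  [0, -0.2, 0, -0.16, -0.92, 0],
])

```text
t: 6.2
eef_pos: [0.5549, 0.1253, 0.2562]
ee_rot: [-3.126, -0.48, -0.173]
force: [1.1, -1.8, -0.2]
width: 0.0179
```

Emit:
drive_tool([
  [0, -0.3, 0, -0.16, -0.92, 0],
  [0, -0.3, 0, -0.16, -0.92, 0],
  [0, -0.3, 0, -0.16, -0.92, 0],
  [0, -0.3, 0, -0.16, -0.92, 0],
])

```text
t: 6.7
eef_pos: [0.5885, 0.0932, 0.3036]
ee_rot: [3.131, -0.798, -0.175]
force: [1.1, -0.8, 0.0]
width: 0.0178
```

```bash
python3 st.py; python3 - <<'E'
from h import *
p,d=arm.grab_frame("side"); save("s3.png",p[20:220,200:420],3); np.savez("s3.npz",p=p,d=d)
E
```

```text
t 6.7 q [ 0.4478 -0.1583 -1.0161  1.5207 -0.441  -0.4113] 
pos [0.5885 0.0932 0.3036] rot [ 3.1307 -0.7981 -0.1746] z [ 0.7032 -0.1351 -0.6981] y [-0.1814 -0.9834  0.0076] 
F [ 1.1071 -0.799   0.0494] M [ 0.4373  2.3957 -0.0025] w 0.017805414150381494 pinch [0.5752 0.0958 0.3167]
```

View pics/s3.png

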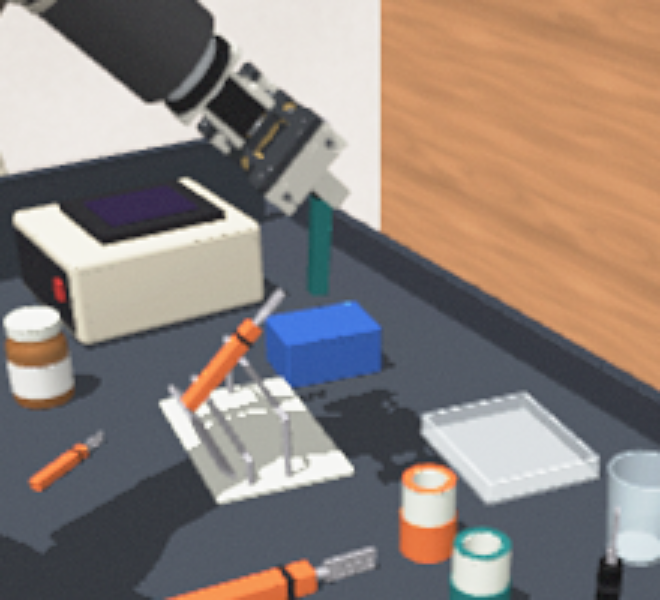

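Crop (3x): the teal tool hangs nearly upright from the gripper, handle at (320,245). The arm drifted a bit up and forward near a wrist singularity. Next I go toward the pot while turning the heading.

Emit:
drive_tool([
  [0, -0.5, 0, 0, 0, -0.8],
  [0, -0.7, 0, 0, 0, -0.8],
  [0, -0.8, 0, 0, 0, -0.8],
  [0, -0.8, 0, 0, 0, -0.8],
  [0, -0.8, 0, 0, 0, -0.8],
])

```text
t: 7.38
eef_pos: [0.5878, -0.0525, 0.3018]
ee_rot: [3.13, -0.794, -0.598]
force: [0.5, 0.1, -1.3]
width: 0.0179
```

Emit:
drive_tool([
  [0, -0.8, 0, 0, 0, -0.6],
  [0, -0.8, 0, 0, 0, -0.6],
  [0, -0.8, -0.2, 0, 0, -0.6],
  [0, -0.8, -0.2, 0, 0, -0.6],
  [0, -0.35, 0, 0, 0, -0.3],
])

```text
t: 8.0
eef_pos: [0.5874, -0.1954, 0.2852]
ee_rot: [3.128, -0.794, -0.88]
force: [0.5, -0.5, -0.2]
width: 0.018
```

```bash
cat > tool.py <<'E'
import sys
from h import *
np.set_printoptions(precision=4,suppress=True)
lo,hi=dict(orange=(2,20),teal=(80,100))[sys.argv[1]]
s=arm.get_state();R=Rotation.from_euler("xyz",s["ee_rot"]).as_matrix();g=s["eef_pos"]+R[:,2]*arm.pinch_z
print("pinch",g,"q",s["q"])
for n in("side","top"):
    p,d=arm.grab_frame(n);W=cloud(n,d);np.savez(n+"L.npz",p=p,d=d);save(n+"L.png",p)
    h=cv2.cvtColor(p,cv2.COLOR_RGB2HSV)
    m=(h[...,0]>=lo)&(h[...,0]<=hi)&(h[...,1]>120)&(d>0)
    m=cv2.erode(m.astype(np.uint8),np.ones((2,2)))>0
    P=W[m];P=P[(np.linalg.norm(P-g,axis=1)<.16)&(P[:,2]>float(sys.argv[2]))]
    if len(P)<15: print(n,len(P));continue
    c=np.median(P,0);a=np.linalg.svd(P-c)[2][0];a*=np.sign(a[2]);e=(P-c)@a
    print(n,len(P),"c",c,"axis",a,"len",np.ptp(e),"zmin",np.percentile(P[:,2],[0,2,98,100]),"low xy",c+a*e.min(),"R-frame axis",R.T@a)
E
python3 st.py; python3 tool.py teal 0.1
```

```text
t 8.0 q [ 0.1456 -0.0252 -0.9313  1.3312 -0.6876 -0.5594] 
pos [ 0.5874 -0.1954  0.2852] rot [ 3.128  -0.7937 -0.8799] z [ 0.4438 -0.558  -0.7012] y [-0.7767 -0.6297  0.0095] 
F [ 0.4596 -0.5367 -0.1674] M [ 2.1079  1.6419 -0.0051] w 0.018021975791968854 pinch [ 0.5791 -0.1849  0.2984]
pinch [ 0.5791 -0.1849  0.2984] q [ 0.1456 -0.0252 -0.9313  1.3312 -0.6876 -0.5594]
side 173 c [ 0.57   -0.1891  0.2362] axis [ 0.0691 -0.0634  0.9956] len 0.11157798334065475 zmin [0.1958 0.1985 0.2694 0.3065] low xy [ 0.5672 -0.1865  0.196 ] R-frame axis [ 0.775  -0.0043 -0.632 ]
top 1
```

Emit:
drive_tool([
  [0, 0, 0, -0.65, -0.52, 0],
  [-0.18, 0.05, -0.5, 0, 0, 0],
  [-0.18, 0.05, -0.6, 0, 0, 0],
  [0, 0, -0.6, 0, 0, 0],
  [0, 0, -0.4, 0, 0, 0],
])

```text
t: 8.72
eef_pos: [0.5971, -0.1815, 0.224]
ee_rot: [3.097, -0.851, -0.874]
force: [-1.7, -0.4, -0.3]
width: 0.0179
```

Emit:
drive_tool([
  [0, 0, 0, 0, 0, 0],
  [0, 0, 0, 0, 0, 0],
])

```text
t: 8.98
eef_pos: [0.597, -0.1816, 0.2254]
ee_rot: [3.098, -0.852, -0.875]
force: [-0.1, -0.8, -1.0]
width: 0.0174
```

```bash
python3 st.py; python3 tool.py teal 0.085; python3 - <<'E'
from h import *
a=np.load("sideL.npz")["p"][130:250,300:420,::-1]
b=np.load("topL.npz")["p"][110:230,290:410,::-1]
f=lambda i:cv2.resize(i,(400,400),interpolation=cv2.INTER_CUBIC)
cv2.imwrite("pics/c4.png",np.hstack([f(a),f(b)]))
E
```

```text
t 8.975 q [ 0.0676  0.0786 -1.0159  1.6654 -0.6901 -0.8821] 
pos [ 0.597  -0.1816  0.2254] rot [ 3.0985 -0.8521 -0.875 ] z [ 0.4489 -0.6048 -0.6578] y [-0.7876 -0.6155  0.0284] 
F [-0.1426 -0.7919 -0.9552] M [2.1704 1.5767 0.0123] w 0.017422217862802767 pinch [ 0.5886 -0.1702  0.2378]
pinch [ 0.5886 -0.1702  0.2378] q [ 0.0676  0.0786 -1.0159  1.6654 -0.6901 -0.8821]
side 148 c [ 0.5807 -0.178   0.1732] axis [ 0.0452 -0.0056  0.999 ] len 0.11142037138787267 zmin [0.1355 0.137  0.2089 0.2466] low xy [ 0.579  -0.1778  0.1355] R-frame axis [ 0.7738 -0.0038 -0.6334]
top 7
```

View pics/c4.png

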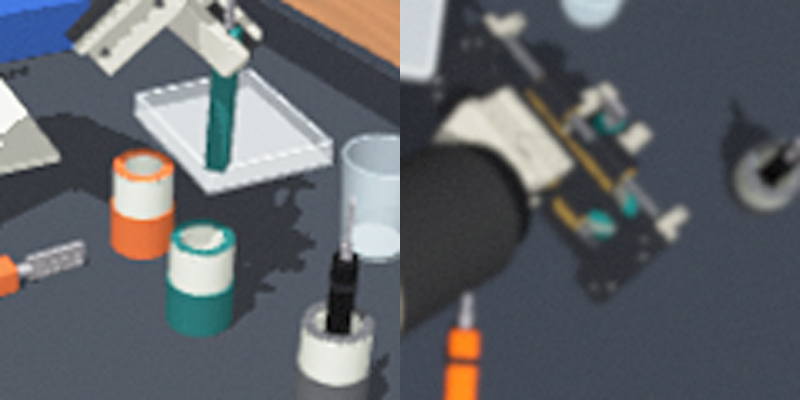

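Left crop: the tool foot is at about crop (218,165), behind the teal pot, whose bore is at (205,240). Joint 4 reached its limit and blocked the shift, so I'll turn the heading further right to free it.

Emit:
drive_tool([
  [0, 0, 0, 0, 0, -0.9],
  [0, 0, 0, 0, 0, -0.9],
  [0, 0, 0, 0, 0, -0.9],
  [0, 0, 0, 0, 0, -0.9],
  [0, 0, 0, 0, 0, -0.9],
])

```text
t: 9.7
eef_pos: [0.5968, -0.1813, 0.2256]
ee_rot: [3.1, -0.851, -1.35]
force: [0.4, -0.6, -0.5]
width: 0.0176
```

Emit:
drive_tool([
  [-0.3, 0, 0, -0.24, -0.36, 0],
  [-0.3, 0, 0, 0, 0, 0],
  [0, 0, 0, 0, 0, 0],
])

```text
t: 10.07
eef_pos: [0.572, -0.1821, 0.2256]
ee_rot: [-3.136, -0.883, -1.384]
force: [0.6, 0.1, -0.3]
width: 0.0177
```

```bash
python3 st.py; python3 tool.py teal 0.085
```

```text
t 10.075 q [ 0.3859  0.2372 -0.808   1.0397 -1.0759 -0.9815] 
pos [ 0.572  -0.1821  0.2256] rot [-3.1359 -0.8834 -1.384 ] z [ 0.1492 -0.7584 -0.6345] y [-0.9818 -0.1901 -0.0036] 
F [ 0.5587  0.1066 -0.3065] M [2.7733 0.4877 0.0508] w 0.017708873909888664 pinch [ 0.5692 -0.1678  0.2376]
pinch [ 0.5692 -0.1678  0.2376] q [ 0.3859  0.2372 -0.808   1.0397 -1.0759 -0.9815]
side 204 c [ 0.5646 -0.1773  0.1786] axis [ 0.0463 -0.0183  0.9988] len 0.11416677095765253 zmin [0.1341 0.1363 0.2444 0.2479] low xy [ 0.5625 -0.1764  0.134 ] R-frame axis [ 0.7888 -0.0456 -0.6129]
top 13
```

```bash
cat > fit.py <<'E'
import sys
from h import *
from scipy.optimize import least_squares
np.set_printoptions(precision=4,suppress=True)
col,c0=sys.argv[1],np.array(eval(sys.argv[2]))
lo,hi=dict(orange=(2,20),teal=(80,100))[col]
s=arm.get_state();R=Rotation.from_euler("xyz",s["ee_rot"]).as_matrix();g=s["eef_pos"]+R[:,2]*arm.pinch_z
z=np.load("sideL.npz");p,d=z["p"],z["d"];W=cloud("side",d);hs=cv2.cvtColor(p,cv2.COLOR_RGB2HSV)
m=(hs[...,0]>=lo)&(hs[...,0]<=hi)&(hs[...,1]>120)&(d>0)
P=W[m&(W[...,2]>.09)];P=P[np.hypot(*(P[:,:2]-g[:2]).T)<.04]
zb=P[:,2].min();h=R[:2,2]/np.linalg.norm(R[:2,2]);B=np.array([h,[-h[1],h[0]]])
tilt=np.array([float(v) for v in sys.argv[3:5]]) if len(sys.argv)>3 else np.zeros(2)
def sd(v,Q):
    q=np.abs((Q[:,:2]-tilt*(Q[:,2:]-zb)-v)@B.T)-.009
    return np.linalg.norm(np.clip(q,0,None),axis=1)+np.minimum(q.max(1),0)
for a,b in((0,.045),(.045,.09),(0,.09)):
    Q=P[(P[:,2]>zb+a)&(P[:,2]<zb+b)];f=least_squares(sd,g[:2],args=(Q,),loss="soft_l1",f_scale=.002)
    print("handle z+",a,b,len(Q),f.x,"rms",np.sqrt(np.mean(f.fun**2)))
r=W[(d>0)&(np.hypot(*np.moveaxis(W[...,:2]-c0,-1,0))<.04)&(W[...,2]>.072)&(W[...,2]<.084)]
k=least_squares(lambda v:(lambda e:np.clip(e-.025,0,None)+np.clip(.016-e,0,None))(np.hypot(*(r[:,:2]-v).T)),c0,loss="soft_l1",f_scale=.001)
print("rim",len(r),k.x,"foot z",zb,"pinch",g)
E
python3 fit.py teal "[.566,-.182]"; python3 fit.py teal "[.566,-.182]" .046 -.018
```

```text
handle z+ 0 0.045 117 [ 0.5704 -0.1697] rms 0.0012129649087364773
handle z+ 0.045 0.09 110 [ 0.5701 -0.169 ] rms 0.0011678034456888034
handle z+ 0 0.09 227 [ 0.5703 -0.1694] rms 0.0012193886080219768
rim 161 [ 0.5652 -0.1844] foot z 0.13297903428993907 pinch [ 0.5703 -0.1676  0.2378]
handle z+ 0 0.045 117 [ 0.5693 -0.1693] rms 0.001346357295427143
handle z+ 0.045 0.09 110 [ 0.5672 -0.1678] rms 0.0012431239734110604
handle z+ 0 0.09 227 [ 0.5683 -0.1685] rms 0.001546373744132022
rim 161 [ 0.5652 -0.1844] foot z 0.13297903428993907 pinch [ 0.5703 -0.1676  0.2378]
```

The handle is vertical (upper and lower fits agree within 1 mm). I shift it over the bore and lower to just above the rim.

Emit:
drive_tool([
  [-0.06, -0.18, 0, 0, 0, 0],
  [-0.07, -0.19, -0.2, 0, 0, 0],
  [0, 0, -0.4, 0, 0, 0],
  [0, 0, -0.4, 0, 0, 0],
  [0, 0, 0, 0, 0, 0],
])

```text
t: 10.8
eef_pos: [0.5667, -0.1976, 0.1838]
ee_rot: [-3.14, -0.884, -1.382]
force: [-0.2, 0.4, -0.9]
width: 0.0178
```

```bash
python3 st.py; python3 tool.py teal 0.085; python3 fit.py teal "[.566,-.182]"
```

```text
t 10.8 q [ 0.3287  0.2795 -0.8752  1.1387 -1.0042 -1.0775] 
pos [ 0.5667 -0.1976  0.1838] rot [-3.1402 -0.8843 -1.3816] z [ 0.1468 -0.7594 -0.6338] y [-0.982  -0.1891 -0.0009] 
F [-0.1935  0.4376 -0.8722] M [ 2.7835  0.4593 -0.0438] w 0.017818450532490284 pinch [ 0.5639 -0.1833  0.1957]
pinch [ 0.5639 -0.1833  0.1957] q [ 0.3287  0.2795 -0.8752  1.1387 -1.0042 -1.0775]
side 209 c [ 0.5586 -0.1931  0.1336] axis [ 0.0189 -0.0105  0.9998] len 0.11035545864124799 zmin [0.0941 0.0961 0.201  0.2045] low xy [ 0.5579 -0.1927  0.0942] R-frame axis [ 0.7821 -0.0174 -0.6229]
top 14
handle z+ 0 0.045 127 [ 0.5645 -0.1851] rms 0.001137768879061432
handle z+ 0.045 0.09 101 [ 0.5643 -0.1847] rms 0.0012314239576819983
handle z+ 0 0.09 228 [ 0.5645 -0.1849] rms 0.0011923282712763324
rim 134 [ 0.5648 -0.1845] foot z 0.09318740907328693 pinch [ 0.5647 -0.1829  0.1971]
```

Handle and rim centre agree within 0.5 mm. I lower into the pot.

Emit:
drive_tool([
  [0, 0, -0.4, 0, 0, 0],
  [0, 0, -0.4, 0, 0, 0],
  [0, 0, -0.4, 0, 0, 0],
  [0, 0, -0.4, 0, 0, 0],
  [0, 0, 0, 0, 0, 0],
])

```text
t: 11.52
eef_pos: [0.5678, -0.1968, 0.1212]
ee_rot: [-3.137, -0.885, -1.383]
force: [0.4, 0.8, -0.6]
width: 0.0181
```

Emit:
drive_tool([
  [0, 0, -0.1, 0, 0, 0],
  [0, 0, -0.1, 0, 0, 0],
  [0, 0, 0, 0, 0, 0],
])

```text
t: 11.9
eef_pos: [0.5682, -0.1968, 0.1142]
ee_rot: [-3.133, -0.886, -1.386]
force: [-0.7, 0.1, 5.3]
width: 0.0179
```

```bash
python3 st.py
```

```text
t 11.9 q [ 0.2741  0.3807 -0.9415  1.2996 -0.9294 -1.2663] 
pos [ 0.5682 -0.1968  0.1142] rot [-3.1335 -0.8857 -1.3858] z [ 0.1504 -0.7596 -0.6328] y [-0.9818 -0.1901 -0.0051] 
F [-0.6593  0.1237  5.315 ] M [ 1.1827  0.4837 -0.1828] w 0.017879656317085414 pinch [ 0.5654 -0.1825  0.1261]
```

Emit:
drive_tool([
  [0, 0, 0, 0, 0, 0],
  [0, 0, 0, 0, 0, 0],
])

```text
t: 12.15
eef_pos: [0.5682, -0.1967, 0.1142]
ee_rot: [-3.133, -0.885, -1.386]
force: [-1.1, -0.1, 5.1]
width: 0.0179
```

```bash
python3 st.py; python3 tool.py teal 0.085; python3 fit.py teal "[.566,-.182]"; python3 -c "
from h import *
p=np.load('sideL.npz')['p']; save('c5.png',p[130:240,320:440],5)
for i in range(6): print(arm.get_state()['force'].round(2)); arm.grab_frame('side')"
```

```text
t 12.15 q [ 0.2742  0.3805 -0.9415  1.2993 -0.9292 -1.2662] 
pos [ 0.5682 -0.1967  0.1142] rot [-3.1333 -0.8854 -1.3861] z [ 0.1504 -0.7594 -0.633 ] y [-0.9818 -0.19   -0.0053] 
F [-1.1089 -0.103   5.1475] M [ 1.118   0.4487 -0.17  ] w 0.017913764510056503 pinch [ 0.5653 -0.1825  0.1261]
pinch [ 0.5653 -0.1825  0.1261] q [ 0.2742  0.3805 -0.9415  1.2993 -0.9292 -1.2662]
side 52 c [ 0.5639 -0.1919  0.0962] axis [ 0.1189 -0.0181  0.9927] len 0.05204528461601062 zmin [0.0865 0.0865 0.1358 0.1374] low xy [ 0.5627 -0.1917  0.0858] R-frame axis [ 0.7936 -0.1185 -0.5968]
top 5
handle z+ 0 0.045 58 [ 0.5659 -0.1836] rms 0.0017560938200730377
handle z+ 0.045 0.09 12 [ 0.5642 -0.1826] rms 0.0022429059286488413
handle z+ 0 0.09 70 [ 0.5654 -0.1836] rms 0.001893946402504501
rim 154 [ 0.5661 -0.1816] foot z 0.09020598536320956 pinch [ 0.5653 -0.1825  0.1261]
[-0.99 -0.48  6.2 ]
[-1.53 -0.11  5.67]
[-0.23  0.03  6.09]
[-1.46 -0.06  5.11]
[-0.64  0.03  5.3 ]
[-1.45 -0.94  4.37]
```

View pics/c5.png

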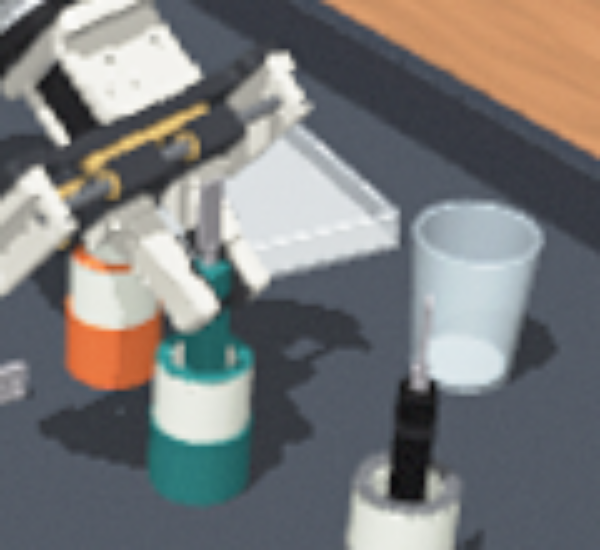

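Crop (5x): the teal handle is inside the teal pot at (205,350), upright, with the head clear of the body. Fz is about +5.5 N, which is more than I expected at this depth. A 2 mm raise will show the stiffness, and so whether this is the pad.

Emit:
drive_tool([
  [0, 0, 0.05, 0, 0, 0],
  [0, 0, 0, 0, 0, 0],
  [0, 0, 0, 0, 0, 0],
])

```text
t: 12.92
eef_pos: [0.5679, -0.1966, 0.1155]
ee_rot: [-3.135, -0.884, -1.385]
force: [0.6, -1.1, 4.8]
width: 0.0179
```

```bash
cat > ff.py <<'E'
from h import *
L=[]
for i in range(8): s=arm.get_state(); L.append(np.r_[s["force"],s["moment"],s["eef_pos"]]); arm.grab_frame("side")
print(s["t"],np.mean(L,0).round(4))
E
python3 ff.py
```

```text
13.275 [ 0.8854 -0.8994  3.8871  1.2138 -0.0645  0.2517  0.5679 -0.1966  0.1153]
```

Emit:
drive_tool([
  [0, 0, 0.05, 0, 0, 0],
  [0, 0, 0, 0, 0, 0],
  [0, 0, 0, 0, 0, 0],
])

```text
t: 13.7
eef_pos: [0.5677, -0.1965, 0.1171]
ee_rot: [-3.135, -0.884, -1.384]
force: [2.4, -1.3, 2.9]
width: 0.0183
```

```bash
python3 ff.py
```

```text
14.05 [ 2.0785 -0.884   2.4251  1.5787 -0.2769  0.4548  0.5677 -0.1966  0.1171]
```

The stiffness is about 0.8 N/mm, so it is the spring pad. It is now pressed about 4.6 mm (it touched at about TCP z 0.1217). I release here and back off along the gripper axis.

Emit:
drive_tool([
  [0, 0, 0, 0, 0, 0],
  [0, 0, 0, 0, 0, 0],
  [0, 0, 0, 0, 0, 0],
  [0, 0, 0, 0, 0, 0],
], claw=0.55)

```text
t: 14.6
eef_pos: [0.5675, -0.1966, 0.117]
ee_rot: [-3.136, -0.884, -1.384]
force: [-0.8, 0.4, 0.4]
width: 0.0467
```

Emit:
drive_tool([
  [-0.07, 0.38, 0.32, 0, 0, 0],
  [-0.14, 0.76, 0.64, 0, 0, 0],
  [-0.14, 0.76, 0.64, 0, 0, 0],
  [-0.14, 0.76, 0.64, 0, 0, 0],
])

```text
t: 15.1
eef_pos: [0.5475, -0.0892, 0.2073]
ee_rot: [-3.136, -0.884, -1.384]
force: [1.5, 0.1, 0.4]
width: 0.0481
```

```bash
python3 st.py; python3 - <<'E'
from h import *
a,_=arm.grab_frame("side");b,_=arm.grab_frame("top")
f=lambda i:cv2.resize(i[...,::-1],(400,400),interpolation=cv2.INTER_CUBIC)
cv2.imwrite("pics/c6.png",np.hstack([f(a[110:250,300:440]),f(b[100:240,260:400])]))
E
```

```text
t 15.1 q [ 0.6164  0.268  -0.7903  0.8763 -1.1622 -1.0661] 
pos [ 0.5475 -0.0892  0.2073] rot [-3.1364 -0.8837 -1.3838] z [ 0.1489 -0.7586 -0.6343] y [-0.9818 -0.1899 -0.0033] 
F [1.4959 0.1481 0.3704] M [2.5098 0.3662 0.1361] w 0.048073909428778254 pinch [ 0.5447 -0.0749  0.2193]
```

View pics/c6.png

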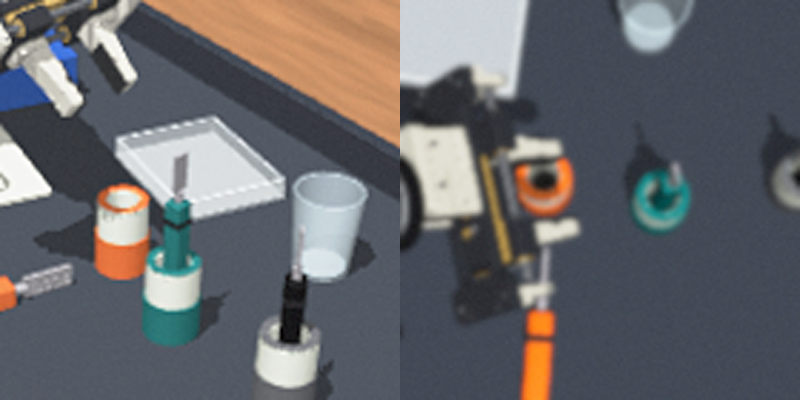

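The left crop shows the teal tool upright in the teal pot (175,250), with everything else untouched. I go up and back to the rack for orange, checking the teal handle's height on the way.

Emit:
drive_tool([
  [0, 0.6, 0.6, 0.94, 0.18, 0],
  [0, 0.6, 0.6, 0.94, 0.18, 0],
  [0, 0.6, 0.4, 0.94, 0.18, 0],
  [0, 0.6, 0, 0.94, 0.18, 0],
  [0, 0.6, 0, 0.94, 0.18, 0],
])

```text
t: 15.82
eef_pos: [0.5479, 0.0302, 0.2707]
ee_rot: [-3.137, -0.38, -1.384]
force: [-0.1, -0.9, 0.0]
width: 0.0481
```

Emit:
drive_tool([
  [0, 0.4, 0, 0.94, 0.18, 0],
  [0, 0.4, 0, 0.94, 0.18, 0],
  [0, 0.4, 0, 0.94, 0.18, 0],
  [0, 0.4, 0, 0, 0, 0.9],
  [0, 0.4, 0, 0, 0, 0.9],
])

```text
t: 16.45
eef_pos: [0.548, 0.1091, 0.2702]
ee_rot: [-3.138, -0.083, -1.194]
force: [-0.2, 0.3, -0.3]
width: 0.0478
```

Emit:
drive_tool([
  [0, 0.4, 0, 0, 0, 1],
  [0, 0.4, 0, 0, 0, 1],
  [0, 0.4, 0, 0, 0, 1],
  [0, 0.4, 0, 0, 0, 1],
  [0, 0.4, 0, 0, 0, 1],
])

```text
t: 17.08
eef_pos: [0.5479, 0.1895, 0.27]
ee_rot: [-3.139, -0.082, -0.669]
force: [-0.5, 0.2, -0.6]
width: 0.0483
```

```bash
python3 st.py; python3 - <<'E'
from h import *
for n in("side","top"):
    p,d=arm.grab_frame(n);W=cloud(n,d);h=cv2.cvtColor(p,cv2.COLOR_RGB2HSV)
    for lo,hi,c in((80,100,(.566,-.182)),(2,20,(.536,.258))):
        m=(h[...,0]>=lo)&(h[...,0]<=hi)&(h[...,1]>110)&(d>0)&(np.hypot(W[...,0]-c[0],W[...,1]-c[1])<(.03 if lo>50 else .07))&(W[...,2]>.03)
        P=W[m]
        print(n,lo,len(P),P.mean(0).round(4) if len(P) else 0,np.percentile(P[:,2],[0,90,98,100]).round(4) if len(P) else 0)
E
```

```text
t 17.075 q [ 0.725   0.1488 -0.2093  0.0865 -1.1966  0.1462] 
pos [0.5479 0.1895 0.27  ] rot [-3.1387 -0.0823 -0.6688] z [ 0.0663 -0.0487 -0.9966] y [-0.6198 -0.7847 -0.0029] 
F [-0.4827  0.1948 -0.582 ] M [0.1784 0.1801 0.0057] w 0.04829103647566992 pinch [0.5466 0.1904 0.2887]
side 80 299 [ 0.5599 -0.1912  0.0871] [0.0301 0.1369 0.1426 0.1439]
side 2 220 [0.5328 0.2536 0.0752] [0.0306 0.1084 0.1151 0.1186]
top 80 212 [ 0.5623 -0.1793  0.0872] [0.0306 0.1406 0.1455 0.1507]
top 2 119 [0.5272 0.2598 0.0789] [0.0305 0.1168 0.1211 0.3671]
```

The teal handle top reads about 8 mm higher than expected for a tool on the pad. I compare it with the black tool standing in the grey pot, from the same cameras.

```bash
python3 - <<'E'
from h import *
for n in("side","top"):
    p,d=arm.grab_frame(n);W=cloud(n,d)
    for t,c in(("teal",(.566,-.182)),("black",(.585,-.32))):
        r=np.hypot(W[...,0]-c[0],W[...,1]-c[1]);m=(r<.03)&(W[...,2]>.05)&(d>0)
        z=np.sort(W[m][:,2]);print(n,t,"tip",z[-6:].round(4))
        if n=="side":
            for zl in np.arange(.1,.19,.006):
                k=m&(abs(W[...,2]-zl)<.003); P=W[k]
                print(round(zl,3),k.sum(),p[k].mean(0).round() if k.any() else "",P[:,:2].mean(0).round(4),np.ptp(P[:,0]).round(4) if k.any() else "")
E
```

```text
side teal tip [0.1887 0.1887 0.1891 0.1891 0.1903 0.191 ]
0.1 19 [ 40. 106. 107.] [ 0.5617 -0.1918] 0.0202
0.106 17 [ 45. 109. 109.] [ 0.5631 -0.1903] 0.0191
0.112 17 [ 41. 107. 107.] [ 0.5627 -0.1909] 0.0189
0.118 18 [40. 95. 95.] [ 0.5619 -0.1903] 0.0214
0.124 23 [46. 62. 64.] [ 0.5631 -0.1902] 0.0204
0.13 19 [ 45. 106. 106.] [ 0.561  -0.1892] 0.0175
0.136 16 [ 47. 110. 109.] [ 0.5629 -0.1896] 0.0178
0.142 29 [ 61. 137. 137.] [ 0.5633 -0.1883] 0.0164
0.148 6 [157. 160. 164.] [ 0.5653 -0.1868] 0.0076
0.154 10 [164. 164. 168.] [ 0.5665 -0.1859] 0.0147
0.16 10 [142. 141. 145.] [ 0.5662 -0.1861] 0.018
0.166 10 [140. 139. 143.] [ 0.5658 -0.1862] 0.0127
0.172 10 [138. 136. 140.] [ 0.5654 -0.1862] 0.015
0.178 11 [139. 138. 142.] [ 0.5647 -0.186 ] 0.0151
0.184 10 [135. 134. 137.] [ 0.5656 -0.1863] 0.0147
side black tip [0.179  0.18   0.1812 0.1815 0.1817 0.182 ]
0.1 14 [28. 29. 30.] [ 0.5781 -0.3292] 0.012
0.106 17 [27. 27. 29.] [ 0.5777 -0.3284] 0.0137
0.112 15 [32. 31. 35.] [ 0.5773 -0.3274] 0.0134
0.118 24 [43. 44. 48.] [ 0.5795 -0.3266] 0.018
0.124 18 [28. 28. 32.] [ 0.5787 -0.3285] 0.0154
0.13 22 [27. 27. 29.] [ 0.579  -0.3259] 0.0219
0.136 28 [59. 59. 61.] [ 0.5819 -0.3238] 0.0179
0.142 6 [157. 155. 161.] [ 0.5813 -0.3235] 0.0061
0.148 7 [166. 165. 170.] [ 0.5814 -0.3235] 0.0029
0.154 5 [173. 175. 180.] [ 0.5816 -0.3236] 0.0052
0.16 3 [177. 181. 187.] [ 0.583  -0.3224] 0.0048
0.166 3 [174. 175. 182.] [ 0.5797 -0.3259] 0.0019
0.172 5 [166. 168. 173.] [ 0.5819 -0.3241] 0.0014
0.178 4 [172. 172. 178.] [ 0.5827 -0.3216] 0.0044
0.184 4 [192. 196. 202.] [ 0.5835 -0.3227] 0.0091
top teal tip [0.189  0.1909 0.1909 0.1909 0.1909 0.1912]
top black tip [0.1808 0.1832 0.1838 0.1839 0.1845 0.1847]
```

```bash
python3 - <<'E'
from h import *
z=np.load("top1.npz");p,d=z["p"],z["d"];W=cloud("top",d);ims=[]
for t,c in(("teal",(.566,-.181)),("orange",(.588,-.068))):
    r=np.hypot(W[...,0]-c[0],W[...,1]-c[1]);m=(r<.016)&(d>0)
    P=W[m];print(t,m.sum(),"zhist",np.histogram(P[:,2],np.arange(0,.09,.006)))
    for i in np.argsort(P[:,2])[:14]: print(P[i].round(4),p[m][i])
    v,u=np.argwhere(m).mean(0).astype(int);ims.append(cv2.resize(p[v-18:v+18,u-18:u+18,::-1],(300,300),interpolation=cv2.INTER_CUBIC))
cv2.imwrite("pics/bores.png",np.hstack(ims))
E
```

```text
teal 87 zhist (array([ 0,  1,  2, 16, 39,  5,  4,  4,  3,  2,  3,  1,  7,  0]), array([0.   , 0.006, 0.012, 0.018, 0.024, 0.03 , 0.036, 0.042, 0.048,
       0.054, 0.06 , 0.066, 0.072, 0.078, 0.084]))
[ 0.5659 -0.1962  0.0108] [ 76 105 101]
[ 0.5707 -0.1958  0.0169] [87 90 84]
[ 0.5764 -0.193   0.0175] [97 98 92]
[ 0.579  -0.19    0.0197] [115 116 109]
[ 0.5615 -0.1924  0.0201] [ 69 114 109]
[ 0.5645 -0.1867  0.0203] [30 38 39]
[ 0.576  -0.1784  0.0212] [59 60 57]
[ 0.5728 -0.1955  0.0213] [100 102  95]
[ 0.573  -0.184   0.0216] [35 32 33]
[ 0.5671 -0.1895  0.0218] [34 34 33]
[ 0.5642 -0.1894  0.022 ] [43 52 49]
[ 0.5612 -0.1864  0.0231] [49 84 81]
[ 0.5667 -0.1951  0.0232] [80 90 86]
[ 0.5669 -0.1865  0.0232] [33 30 30]
orange 83 zhist (array([ 0,  1,  0,  1,  8, 53,  6,  2,  2,  2,  0,  3,  4,  1]), array([0.   , 0.006, 0.012, 0.018, 0.024, 0.03 , 0.036, 0.042, 0.048,
       0.054, 0.06 , 0.066, 0.072, 0.078, 0.084]))
[ 0.5943 -0.0817  0.0102] [189 113  74]
[ 0.5947 -0.0817  0.0236] [179 123  92]
[ 0.5885 -0.0674  0.0275] [32 30 30]
[ 0.5968 -0.0732  0.0285] [59 59 57]
[ 0.5966 -0.0789  0.029 ] [111 101  91]
[ 0.591  -0.0731  0.0291] [31 28 28]
[ 0.5968 -0.0647  0.0292] [55 57 54]
[ 0.588  -0.0759  0.0295] [76 44 28]
[ 0.5941 -0.0562  0.0295] [107 100  91]
[ 0.588  -0.0702  0.0298] [32 30 29]
[ 0.5851 -0.073   0.03  ] [98 60 40]
[ 0.5879 -0.0731  0.0301] [47 37 33]
[ 0.5852 -0.0673  0.0301] [66 41 31]
[ 0.5968 -0.0591  0.0303] [92 92 87]
```

View pics/bores.png

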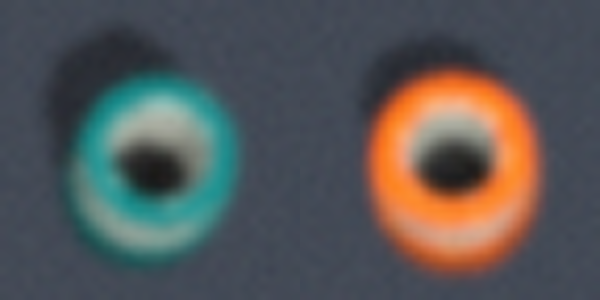

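The bore pictures explain it. In the first top view the black pads read about z 0.025 (teal) and 0.031 (orange), higher than nominal. So the teal tool rests on its own pad, and the force readings fit that. On to orange, again going by force.

Emit:
drive_tool([
  [0.1, 0.32, 0, 0, 0, 0.95],
  [0.1, 0.32, 0, 0, 0, 0.95],
  [0.1, 0.32, -0.5, 0, 0, 0.95],
  [0.1, 0.32, -0.7, 0, 0, 0.95],
  [0.1, 0.32, -0.8, 0, 0, 0.95],
])

```text
t: 17.9
eef_pos: [0.5684, 0.2533, 0.1902]
ee_rot: [-3.137, -0.083, -0.173]
force: [-0.7, -0.7, 0.2]
width: 0.0483
```

Emit:
drive_tool([
  [0, 0, -0.6, 0, 0, 0],
  [0, 0, -0.6, 0, 0, 0],
  [0, 0, 0, 0, 0, 0],
])

```text
t: 18.27
eef_pos: [0.5671, 0.2521, 0.1407]
ee_rot: [-3.141, -0.08, -0.176]
force: [-0.1, -0.2, -0.2]
width: 0.0481
```

```bash
python3 st.py
```

```text
t 18.275 q [ 0.7729  0.2994 -0.3191  0.0816 -0.9068  0.5732] 
pos [0.5671 0.2521 0.1407] rot [-3.1409 -0.0796 -0.1759] z [ 0.0784 -0.0132 -0.9968] y [-0.1749 -0.9846 -0.0007] 
F [-0.1103 -0.1642 -0.1547] M [-0.0575  0.2863 -0.0431] w 0.04814656648458828 pinch [0.5656 0.2523 0.1594]
```

Emit:
drive_tool([
  [0.05, 0, -0.45, 0, 0, 0],
  [0.04, 0, -0.45, 0, 0, 0],
  [0.03, 0, -0.45, 0, 0, 0],
  [0, 0, 0, 0, 0, 0],
])

```text
t: 18.77
eef_pos: [0.5728, 0.2531, 0.0886]
ee_rot: [-3.139, -0.082, -0.175]
force: [0.0, 0.5, 1.1]
width: 0.0481
```

Emit:
drive_tool([
  [0, 0, 0, 0, 0, 0],
  [0, 0, 0, 0, 0, 0],
  [0, 0, 0, 0, 0, 0],
  [0, 0, 0, 0, 0, 0],
  [0, 0, 0, 0, 0, 0],
], claw=0)

```text
t: 19.4
eef_pos: [0.5731, 0.2539, 0.0892]
ee_rot: [-3.137, -0.083, -0.174]
force: [-0.4, -0.9, 2.9]
width: 0.0176
```

Emit:
drive_tool([
  [0, 0, 0.4, 0, 0, 0],
  [0, 0, 0.8, 0, 0, 0],
  [0, 0, 0.8, 0, 0, 0],
  [0, 0, 0.8, 0, 0, 0],
  [0, 0, 0.5, 0, 0, 0],
])

```text
t: 20.02
eef_pos: [0.5732, 0.2541, 0.2236]
ee_rot: [-3.136, -0.084, -0.174]
force: [-0.4, -0.1, -0.9]
width: 0.0176
```

Emit:
drive_tool([
  [0, -0.32, 0.4, 0, 0, -0.96],
  [0, -0.32, 0.4, 0, 0, -0.96],
  [0, -0.32, 0.4, 0, 0, -0.96],
  [0, -0.32, 0.3, 0, 0, -0.96],
  [0, -0.32, 0, 0, 0, -0.96],
])

```text
t: 20.65
eef_pos: [0.5731, 0.1896, 0.2829]
ee_rot: [-3.135, -0.083, -0.68]
force: [0.2, 0.3, -1.7]
width: 0.0178
```

Emit:
drive_tool([
  [0, -0.32, 0, 0, 0, -0.96],
  [0, -0.32, 0, 0, 0, -0.96],
  [0, -0.32, 0, 0, 0, -0.96],
  [0, -0.32, 0, 0, 0, -0.96],
  [0, -0.32, 0, 0, 0, -0.96],
])

```text
t: 21.28
eef_pos: [0.5726, 0.1253, 0.2816]
ee_rot: [-3.137, -0.082, -1.182]
force: [-0.1, -0.5, -1.2]
width: 0.0176
```

Emit:
drive_tool([
  [0, -0.32, 0, 0, 0, -0.96],
  [0, -0.32, 0, 0, 0, -0.96],
  [0.05, -0.5, 0, -0.94, -0.18, 0],
  [0.05, -0.5, 0, -0.94, -0.18, 0],
  [0.05, -0.5, 0, -0.94, -0.18, 0],
])

```text
t: 21.9
eef_pos: [0.5789, 0.0396, 0.282]
ee_rot: [-3.137, -0.386, -1.381]
force: [-0.8, -0.8, -1.2]
width: 0.0178
```

Emit:
drive_tool([
  [0.05, -0.4, 0, -0.94, -0.18, 0],
  [0.05, -0.4, 0, -0.94, -0.18, 0],
  [0.05, -0.4, 0, -0.94, -0.18, 0],
  [0.05, -0.4, 0, -0.94, -0.18, 0],
  [0.05, -0.4, 0, -0.94, -0.18, 0],
])

```text
t: 22.52
eef_pos: [0.5891, -0.0399, 0.2819]
ee_rot: [-3.136, -0.887, -1.381]
force: [0.4, -0.2, -1.5]
width: 0.0175
```

```bash
python3 st.py; python3 tool.py orange 0.1; python3 fit.py orange "[.588,-.07]"
```

```text
t 22.525 q [ 0.6671  0.2727 -0.5755  0.7921 -1.327  -0.9225] 
pos [ 0.5891 -0.0399  0.2819] rot [-3.1363 -0.8869 -1.3814] z [ 0.1511 -0.7602 -0.6318] y [-0.9813 -0.1923 -0.0034] 
F [ 0.4323 -0.1989 -1.5101] M [ 2.8355  0.5164 -0.0613] w 0.017494567683676986 pinch [ 0.5863 -0.0256  0.2937]
pinch [ 0.5863 -0.0256  0.2937] q [ 0.6671  0.2727 -0.5755  0.7921 -1.327  -0.9225]
side 234 c [ 0.5816 -0.0356  0.2355] axis [0.0636 0.0291 0.9975] len 0.1759002286044525 zmin [0.1856 0.1871 0.2987 0.3603] low xy [ 0.5784 -0.0371  0.1858] R-frame axis [ 0.7627 -0.0714 -0.6428]
top 57 c [ 0.5824 -0.0202  0.3005] axis [-0.198   0.6559  0.7284] len 0.101301762215492 zmin [0.2749 0.2789 0.3581 0.3583] low xy [ 0.5885 -0.0404  0.278 ] R-frame axis [ 0.1341  0.0658 -0.9888]
handle z+ 0 0.045 122 [ 0.587  -0.0286] rms 0.0013738697068945347
handle z+ 0.045 0.09 131 [ 0.5863 -0.0275] rms 0.0014018992168241032
handle z+ 0 0.09 253 [ 0.5868 -0.0281] rms 0.001429274457102441
rim 126 [ 0.5871 -0.071 ] foot z 0.18558562033932136 pinch [ 0.5852 -0.0263  0.2916]
```

Orange is upright. I shift over its pot and lower to just above the rim.

Emit:
drive_tool([
  [0, -0.35, 0, 0.1, 0.05, 0],
  [0, -0.35, 0, 0, 0, 0],
  [0, -0.36, -0.4, 0, 0, 0],
  [0, 0, -0.6, 0, 0, 0],
  [0, 0, -0.6, 0, 0, 0],
])

```text
t: 23.25
eef_pos: [0.5889, -0.0832, 0.2171]
ee_rot: [-3.14, -0.871, -1.38]
force: [-0.3, 0.1, -0.8]
width: 0.0178
```

Emit:
drive_tool([
  [0, 0, -0.5, 0, 0, 0],
  [0, 0, -0.2, 0, 0, 0],
  [0, 0, 0, 0, 0, 0],
])

```text
t: 23.62
eef_pos: [0.5889, -0.0824, 0.1888]
ee_rot: [3.139, -0.873, -1.375]
force: [-0.9, 0.3, -0.2]
width: 0.0179
```

```bash
python3 st.py; python3 tool.py orange 0.085; python3 fit.py orange "[.588,-.07]"
```

```text
t 23.625 q [ 0.5705  0.3437 -0.7246  0.9061 -1.1302 -1.0508] 
pos [ 0.5889 -0.0824  0.1888] rot [ 3.1387 -0.8731 -1.3754] z [ 0.1459 -0.7523 -0.6425] y [-0.9814 -0.1919  0.0019] 
F [-0.8515  0.3457 -0.2274] M [ 2.7607  0.5095 -0.0279] w 0.017935611832130195 pinch [ 0.5862 -0.0683  0.2009]
pinch [ 0.5862 -0.0683  0.2009] q [ 0.5705  0.3437 -0.7246  0.9061 -1.1302 -1.0508]
side 231 c [ 0.5812 -0.0773  0.1381] axis [ 0.0699 -0.0209  0.9973] len 0.11801006877560874 zmin [0.0908 0.0952 0.2064 0.2082] low xy [ 0.5779 -0.0763  0.0905] R-frame axis [ 0.7862 -0.0627 -0.6148]
top 79 c [ 0.5798 -0.0332  0.2595] axis [-0.0518  0.4903  0.87  ] len 0.1920824025294745 zmin [0.0851 0.2018 0.2702 0.2711] low xy [ 0.5891 -0.1205  0.1045] R-frame axis [ 0.3512 -0.0416 -0.9354]
handle z+ 0 0.045 109 [ 0.586 -0.07 ] rms 0.0015045423270403254
handle z+ 0.045 0.09 117 [ 0.5865 -0.0696] rms 0.0014220258295302777
handle z+ 0 0.09 226 [ 0.5863 -0.0698] rms 0.0014815656520294801
rim 115 [ 0.5864 -0.0716] foot z 0.09082519849429638 pinch [ 0.5865 -0.0679  0.2015]
```

Emit:
drive_tool([
  [0.01, -0.04, -0.2, 0, 0, 0],
  [0, 0, -0.35, 0, 0, 0],
  [0, 0, -0.35, 0, 0, 0],
  [0, 0, -0.3, 0, 0, 0],
  [0, 0, 0, 0, 0, 0],
])

```text
t: 24.35
eef_pos: [0.5888, -0.0842, 0.1395]
ee_rot: [3.136, -0.874, -1.373]
force: [-0.7, -0.6, -0.8]
width: 0.0182
```

Emit:
drive_tool([
  [0, 0, -0.1, 0, 0, 0],
  [0, 0, -0.1, 0, 0, 0],
  [0, 0, 0, 0, 0, 0],
])

```text
t: 24.72
eef_pos: [0.5892, -0.0839, 0.1327]
ee_rot: [3.139, -0.873, -1.376]
force: [0.0, -0.5, -1.1]
width: 0.0175
```

```bash
python3 ff.py
```

```text
25.075 [-0.1015 -0.0785 -0.9367  2.797   0.4877  0.0242  0.5893 -0.0838  0.1329]
```

Emit:
drive_tool([
  [0, 0, -0.08, 0, 0, 0],
  [0, 0, 0, 0, 0, 0],
  [0, 0, 0, 0, 0, 0],
])

```text
t: 25.5
eef_pos: [0.5893, -0.0838, 0.1296]
ee_rot: [3.139, -0.873, -1.376]
force: [0.4, 0.4, 0.1]
width: 0.0182
```

```bash
python3 ff.py
```

```text
25.85 [-0.1178  0.2286 -0.4243  2.758   0.4673  0.0222  0.5893 -0.0838  0.1296]
```

Emit:
drive_tool([
  [0, 0, -0.08, 0, 0, 0],
  [0, 0, 0, 0, 0, 0],
  [0, 0, 0, 0, 0, 0],
])

```text
t: 26.28
eef_pos: [0.5893, -0.0839, 0.1265]
ee_rot: [3.139, -0.873, -1.376]
force: [-0.0, 0.7, 1.4]
width: 0.0177
```

```bash
python3 ff.py
```

```text
26.625 [-0.1245  0.1635  1.732   2.1745  0.3952 -0.0103  0.5893 -0.0838  0.1265]
```

Touched at about z 0.1303. The pad is now pressed about 3.8 mm at 0.7 N/mm. I press a touch further, then release.

Emit:
drive_tool([
  [0, 0, -0.02, 0, 0, 0],
  [0, 0, 0, 0, 0, 0],
  [0, 0, 0, 0, 0, 0],
])

```text
t: 27.05
eef_pos: [0.5893, -0.0838, 0.1256]
ee_rot: [3.139, -0.873, -1.376]
force: [-0.8, 0.7, 3.0]
width: 0.0177
```

```bash
python3 ff.py
```

```text
27.4 [-0.0236  0.3389  2.1105  2.0095  0.3217  0.007   0.5893 -0.0838  0.1256]
```

Emit:
drive_tool([
  [0, 0, 0, 0, 0, 0],
  [0, 0, 0, 0, 0, 0],
  [0, 0, 0, 0, 0, 0],
  [0, 0, 0, 0, 0, 0],
], claw=0.55)

```text
t: 27.95
eef_pos: [0.5892, -0.0838, 0.1255]
ee_rot: [3.139, -0.873, -1.376]
force: [0.7, 0.5, 0.0]
width: 0.0472
```

Emit:
drive_tool([
  [-0.07, 0.38, 0.32, 0, 0, 0],
  [-0.14, 0.76, 0.64, 0, 0, 0],
  [-0.14, 0.76, 0.64, 0, 0, 0],
  [-0.14, 0.76, 0.64, 0, 0, 0],
  [-0.14, 0.76, 0.64, 0, 0, 0],
])

```text
t: 28.58
eef_pos: [0.5636, 0.054, 0.2415]
ee_rot: [3.139, -0.873, -1.375]
force: [0.6, -0.1, 0.3]
width: 0.0484
```

```bash
python3 st.py; python3 - <<'E'
from h import *
a,da=arm.grab_frame("side");b,db=arm.grab_frame("top")
for n,d in(("side",da),("top",db)):
    W=cloud(n,d)
    for t,c in(("teal",(.566,-.182)),("orange",(.587,-.07)),("black",(.585,-.32))):
        m=(np.hypot(W[...,0]-c[0],W[...,1]-c[1])<.03)&(W[...,2]>.05)&(W[...,2]<.22)&(d>0);P=W[m];P=P[np.argsort(P[:,2])[-6:]];print(n,t,"tip",P.mean(0).round(4))
f=lambda i:cv2.resize(i[...,::-1],(400,400),interpolation=cv2.INTER_CUBIC)
cv2.imwrite("pics/c8.png",np.hstack([f(a[90:290,260:460]),f(b[90:250,260:420])]))
E
```

```text
t 28.575 q [ 0.8346  0.3456 -0.5332  0.6765 -1.3674 -1.0197] 
pos [0.5636 0.054  0.2415] rot [ 3.1387 -0.8727 -1.3751] z [ 0.1461 -0.752  -0.6428] y [-0.9813 -0.1922  0.0019] 
F [ 0.6257 -0.1211  0.2983] M [2.5567 0.3315 0.1138] w 0.04838857040454344 pinch [0.5609 0.0681 0.2536]
side teal tip [ 0.5651 -0.186   0.1895]
side orange tip [ 0.5863 -0.0723  0.195 ]
side black tip [ 0.583  -0.3222  0.1815]
top teal tip [ 0.5666 -0.1818  0.191 ]
top orange tip [ 0.5862 -0.0695  0.1967]
top black tip [ 0.5845 -0.3186  0.1833]
```

View pics/c8.png

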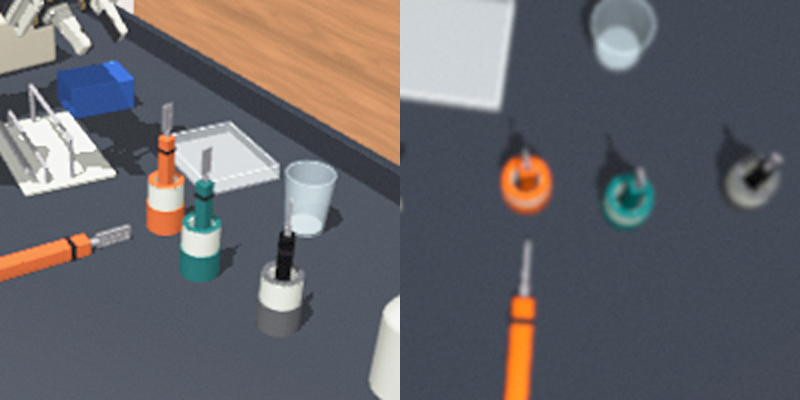

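The crops show both tools upright in their own pots, head up: orange at (167,185) and teal at (203,230). The rack is empty, the bystanders are in place, and the gripper is clear. I hand the job in.

```bash
python3 -c "
from station import arm
print(arm.job_done(), arm.get_state()['t'])"
```

```text
the job is handed in; nothing more can be done
the job is handed in; nothing more can be done
```

Both gel tools now stand handle down, head up, in their own pots, teal placed first and then orange. I handed the job in at about 29 s; it reports no verdict. I kept hold of each tool until its pad gave, then let go and backed off.

**Pad presses (estimated from the wrist force and tool height):**
- **Teal:** released at about 4.6 mm of the 8 mm travel. It was briefly pressed deeper, to about 7–8 mm with about 6 N on the pad, before I eased back.
- **Orange:** released at about 4.5 mm.

**Last checks:** both cameras show each tool upright and within a few millimetres of its pot's centre. The rack is empty and the gripper is clear. The black tool, tray and beaker look untouched in the last picture. Of the bottle, only the edge was in view.

**What disagreed:**
- **Pad heights:** the pads sit higher than the 18 mm given, at about 26 mm in the teal pot and 31 mm in the orange one. The tool tips therefore end at about 190 and 196 mm, against about 182 mm for the black tool. The first depth picture and the force at contact both support this, so I take each tool to be resting on its own pad.
- **Joint limit:** on the first approach to the teal pot, joint 4 reached its limit and held the arm off target. I mended that by turning the gripper further round.

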